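Unbolt the spice chest and hold its sprung lid just short of going over

ROBOT

A 6-joint arm with a two-finger parallel gripper is mounted at the origin on the work surface. World frame = base frame: x ahead of the robot, y to its left, z up, the work surface at z = 0. Lengths are in m, angles in degrees, forces in N, time in s.
With the tool pointing down it reaches from about 0.4 to 0.925 m from the base axis. Payload 3.4 kg.
Tool frame: the origin (TCP) lies at the very end of the fingers, on their centre line; the grasp point (between the pads) lies behind it (tcp_to_grasp is the z of the grasp point in the tool frame, in m); z points along the fingers, y is the line along which they close (so a half turn about z gives the same grasp; the last joint's range is limited). The gripper opens to 85 mm and grips with 20 to 120 N. Pads are 22 mm wide; open, the fingers measure 114 mm over their backs; the gripper's body (76 mm by 85 mm) begins 54 mm behind the grasp point. The pads swing forward as they close: fully open they stand 13 mm farther back than shut.
Start: joints at [-68.325, 17.578, 86.31, -0, 76.112, -4.211], TCP at [0.251, -0.517, 0.202] pointing down, gripper open.
Joint ranges: [-179.03, 179.03], [-60, 130.46], [8.19, 133.38], [-81.62, 261.62], [5.75, 156.47], [-153.77, 153.77]. Speed limits (degrees/s): [147.25, 147.25, 180, 180, 180, 180].

INTERFACE

Orientations are given as [roll, pitch, yaw] about the fixed x, y, z axes, in that order (R = Rz(yaw) Ry(pitch) Rx(roll)).
In Python, from bench import * gives the robot as it stands. The module is installed in compiled form; this text tells all that it offers.
- The arm moves only by the tool servo_tool, never from a script. Its argument "moves" is text: rows parted by semicolons, each of 4 numbers parted by spaces: the shift along the world's x, y, z in m, then the turn about the world's z in degrees. In form: x y z spin; .... A call has 1 to 20 rows; each row is the pose to reach, as a shift and turn from the pose commanded when the call began; what a row does not reach only later rows make up. A row lasts 1/12 s, in which the tool goes at most 41.7 mm and 7.16 degrees, less where a joint would pass 70% of its speed; a pose out of reach is approached as far as the arm can. A call with a gripper value outside its range is refused whole. "gripper" is the finger opening in m, from 0 to 0.0854, set as the call begins (left out, the last holds). The fingers move at their own pace and stop on an object; the grip force is fixed at half the most. Time passes only in rows, so rows that repeat a pose let the fingers close. It gives the time, the measured TCP pose, the force, the opening and the grip force at its end, in the units of the state.
- get_obs(): the state, without advancing time (a new reading comes with each control period).
- grab_frame(name): name is "scene" or "top" or "wrist"; returns a dict with "frame" (420x560x3 uint8, red, green, blue), "mtx" (3x3 intrinsics, pixels), "R" (3x3) and "t" (3): a world point X has camera coordinates R X + t. Camera axes: x right, y down, z forward; pixel columns grow to the right and rows downward; lengths in m; the calibration is good to about 2 mm. A picture is of the moment at which its call begins. There is no depth.
- finish_job(): hands the job in; it is judged then, once.
Trained networks look in a picture, given as the dict that the camera call returned (one of the last four; its "shot" number tells which), for a name from the list of things; names that differ only in an ending like _2 or _b are one class to them, and where a whole thing is asked for, a point or a joint stands for the part that bears it (a point fixed in the world has none). Each returns a list of dicts, best first, with "conf" (0 to 1); they miss things now and then, are a little off and sometimes report something else, mostly with a low value. They report only what shows in the picture. A call takes as long as a camera call.
- recognise(picture, thing): "rect" ([left, top, right, bottom] in pixels, round what is visible of it).
- place_of(picture, thing): "centre" ([column, row] in pixels: a listed point, or the origin of a listed thing).
The state is a dict: "t": time; "joint_pos": joint angles; "qvel": joint speeds; "joint_efforts": joint torques, N m; "position": TCP position; "orientation": TCP orientation; "ft_force": force on the tool from outside, world axes, zero at the start; "torque": the same for the moment, N m; "opening": finger opening in m; "finger_force": force on a finger pad.
Only numpy, scipy, OpenCV 4.12 (cv2) and the standard library are available. Lean on these libraries where they do the work, as an engineer would, in place of code of your own. Each camera call takes 0.05 s, during which the arm holds its last target. There are 200 camera calls.

TASK

Open the wooden spice chest for the cook: wind its crank counter-clockwise (seen from above) all the way to its stop, about two turns, so that the bolt is drawn fully clear of the lid. Then lift the lid (it has a steel bar handle) until it is past its balance point, where the spring would carry it on up, without ever letting it swing wide open; ease it back and finish still holding it in the fingers, at rest just below the balance point, no more than fifteen degrees below. Leave the other things on the cabinet where they stand.

Things in the scene. Friction and masses are not known exactly. Their poses are not given: they have to be found in the camera images.
- chest: Wooden box 220 (x) x 240 (y) x 115 mm high, fixed to the cabinet top, under a lid. Origin: centre of its underside, on the surface. Its x axis points away from the robot, from the lid's bar to the hinge; y points to the grey bolt gearbox beside the box (90 x 100 x 160 mm high, centred at x -30, y 185 mm); z up. Stands turned up to 0.2 rad in yaw.
- lid_angle (a joint): Lid angle, rad: 0 closed (level), growing as its front edge rises; stop at 1.6. Wood 220 x 240 x 18 mm, 0.87 kg with bar, sprung hinge along its far edge. Balance point 0.95 rad (54 degrees): below it the lid sinks shut, above it the spring carries it open; no friction holds it. Force at the bar 1.5 N closed, 0.5 N at 0.8 rad. The bolt locks it until drawn clear.
- lid_hinge (a point): Centre of the lid's hinge axis (fixed on the chest at x 110, y 0, z 115.5 mm); the axis runs along the chest's y.
- lid: The lid itself with its handle. Origin on the hinge axis at the lid's underside (as lid_hinge); closed, its axes are the chest's. Handle: a round steel bar of diameter 12 mm, 110 mm long along y on two posts at its ends, its axis 45 mm above the lid's top face, 30 mm back from the lid's front edge.
- lid_handle (a point): Middle of the bar's axis, to grip. Lid closed: 190 mm from the hinge axis towards the robot and 63 mm above it (z 178.5 mm); it swings about the hinge axis. Orientation as lid.
- crank (a joint): Angle of the crank, rad, growing counter-clockwise seen from above: 0 bolt fully shot, 12.57 (two turns) at the stop with the bolt fully drawn. At 0 the crank arm points along the chest's +x. Stays where left; turning takes about 1.6 N at the knob.
- crank_axis (a point): Point on the crank's vertical axis at the height of the middle of the knob (x -30, y 185, z 205 mm in the chest's frame).
- crank_knob (a point): Middle of the crank's wooden knob: an upright grip 24 mm in diameter and 48 mm tall (its top 21 mm above this point), on the crank arm 50 mm from the crank's axis; it spins freely on its own pin, so it can be carried round the circle in the fingers without turning them.
- bolt (a joint): Draw of the steel bolt, m: 0 shot, 0.032 drawn; geared to the crank (16 mm a turn).
- bolt_tip (a point): Tip of the bolt, a flat steel bar 30 mm wide and 12 mm thick that lies over the lid's left edge (25 mm over it when fully shot) and is drawn along the chest's +y.
- mortar: Bystander: round volcanic stone mortar, 152 mm across, 90 mm high, on three feet. Origin under its centre.
- pestle: Bystander: wooden pestle 172 mm long, lying. Origin under its middle.
- cup: Bystander: stainless steel cup, 72 mm across, 80 mm high. Origin under its centre.
- scoop: Bystander: plastic scoop, blade box 75 x 55 x 32 mm with a 100 mm handle. Origin under the middle of the blade box.
- jar: Bystander: glass jar with steel cap, 70 mm across, 110 mm high. Origin under its centre.
- bowl: Bystander: white bowl, 110 mm across, 45 mm high. Origin under its centre.
- spice_jar: Bystander: small amber jar, 44 mm across, 65 mm high. Origin under its centre.

How it is judged (in metres and radians):
On the way, in this order (a step that is already met when the one before it is completed fails the run):
1. the crank is wound to (or within about a sixth of a turn of) its stop, the bolt clear of the lid (value of joint crank above 11.5 rad), for 0.1 s.
2. the lid is raised past its balance point (0.95 rad), beyond 0.97 rad, in the fingers (value of joint lid_angle above 0.97 rad and contact force between the fingers and lid above 0.2 N), for 0.1 s.
At the end, for the whole second after the job is handed in: The crank is still wound back (above 11.3 rad), the fingers hold the lid, and the lid is at rest (under 0.06 rad/s) between 0.66 and 0.945 rad, just below its balance point of 0.95 rad (value of joint crank above 11.3 rad and value of joint lid_angle between 0.66 and 0.945 rad and velocity of joint lid_angle between -0.06 and 0.06 rad/s and contact force between the fingers and lid above 0.2 N); the arm keeps its last pose, push and grip.
It fails at once if the lid swings wide open (beyond 1.4 rad) (value of joint lid_angle above 1.4 rad).
It fails at once if another thing on the cabinet is pushed more than 30 mm (distance of any of mortar, pestle, cup, scoop, jar, bowl, spice_jar from where it was at the start of the episode above 0.03 m).
It fails at once if another thing is tipped over (angle between any of mortar, pestle, cup, scoop, jar, bowl, spice_jar's own z axis and vertical above 0.5 rad).
It also fails if it takes over 64 s, if anything falls off the work surface, if the arm or the gripper's body presses on something with over 40 N, if the wrist force passes 120 N, or if a joint passes its speed limit or range.

## Working session

There is one attempt and no reset: what is moved stays moved. The work goes in short steps, Python scripts to look and compute and a tool call to move; the robot and the scene stay as the last step left them, time stands still between calls to the robot, and variables do not carry over. Pictures are saved under pics/ and viewed, at most 10 in all, crops included, and the job is handed in when it is done.

Besides the shell and the picture viewer there is one more tool, called as a command line: name --argument value ..., lists and objects as JSON in quotes. servo_tool: Moves the arm, as the interface text tells. Its arguments: {"type":"object","properties":{"moves":{"type":"string"},"gripper":{"type":"number"}},"required":["moves"]}

```bash
mkdir -p pics; cat > h.py <<'E'
from bench import *
import numpy as np, cv2
def ray(p,uv):
    R=np.array(p["R"]);t=np.array(p["t"]);K=np.array(p["mtx"])
    d=R.T@np.linalg.inv(K)@np.array([uv[0],uv[1],1.]); return -R.T@t,d
def atz(p,uv,z):
    o,d=ray(p,uv); return o+d*(z-o[2])/d[2]
def proj(p,X):
    c=np.array(p["R"])@X+np.array(p["t"]); q=np.array(p["mtx"])@c; return q[:2]/q[2]
def save(p,n): cv2.imwrite("pics/"+n,cv2.cvtColor(p["frame"],cv2.COLOR_RGB2BGR))
E
python3 - <<'E'
from h import *
o=get_obs();print(o)
Z=dict(lid_handle=.1785,crank_knob=.205,crank_axis=.205,lid_hinge=.1155,chest=0,bolt_tip=.14,mortar=0,pestle=0,cup=0,scoop=0,jar=0,bowl=0,spice_jar=0)
for n in("scene","top"):
    p=grab_frame(n);save(p,n+"0.png")
    print(n,np.round(-np.array(p["R"]).T@p["t"],3))
    for k,z in Z.items():
        r=place_of(p,k)[:1]
        for a in r: print(k,round(a["conf"],2),np.round(a["centre"],1),np.round(atz(p,a["centre"],z),3))
E
```

```text
{'t': 0.0, 'joint_pos': array([-6.83240798e+01,  1.76207923e+01,  8.63826001e+01, -1.74709680e-03,
        7.61132161e+01, -4.21025916e+00]), 'qvel': array([-0.01847347, -0.02379384, -0.04312774, -0.06208249, -0.00045044,
       -0.08925711]), 'joint_efforts': array([-1.58860006e-03, -4.57550383e+01, -2.51919508e+01, -1.08816182e-04,
        1.32941306e-02, -1.34771831e-06]), 'position': array([ 0.25072982, -0.51660709,  0.20090429]), 'orientation': array([-1.79883582e+02, -6.87041377e-03,  2.58865934e+01]), 'ft_force': array([ 0.46768059,  0.55108592, -0.3746434 ]), 'torque': array([0.01234211, 0.05478526, 0.01707441]), 'finger_force': 0.0, 'opening': 0.08541905491407208}
scene [1.041 0.68  1.096]
lid_handle 0.57 [296.8 176.6] [ 0.516 -0.069  0.178]
crank_knob 0.52 [325.  241.4] [0.587 0.146 0.205]
crank_axis 0.94 [329.3 221.5] [0.547 0.106 0.205]
lid_hinge 0.79 [231.8 231.9] [ 0.712 -0.049  0.116]
chest 0.58 [293.5 187.6] [ 0.446 -0.183  0.   ]
bolt_tip 0.7 [303.6 218.8] [0.558 0.025 0.14 ]
mortar 0.67 [267.8 237.6] [ 0.603 -0.067  0.   ]
cup 0.88 [294.5 182.5] [ 0.432 -0.198  0.   ]
scoop 0.84 [252.4 166.9] [ 0.502 -0.318  0.   ]
bowl 0.64 [349.7 335.5] [0.594 0.274 0.   ]
spice_jar 0.68 [349.6 261.5] [0.468 0.109 0.   ]
top [ 0.499 -0.005  1.121]
lid_handle 0.73 [262.3 210.8] [0.564 0.023 0.178]
crank_knob 0.46 [197.9 195.8] [0.593 0.148 0.205]
crank_axis 0.76 [214.9 220.2] [0.545 0.115 0.205]
lid_hinge 0.77 [299.1 145.3] [ 0.712 -0.057  0.115]
chest 0.96 [301.4 194.4] [ 0.616 -0.067  0.   ]
bolt_tip 0.64 [259.2 212.8] [0.563 0.03  0.14 ]
mortar 0.95 [409.  176.1] [ 0.659 -0.33   0.   ]
pestle 0.65 [279.5 262.8] [ 0.452 -0.013  0.   ]
cup 0.87 [347.8 266.2] [ 0.442 -0.176  0.   ]
scoop 0.92 [411.4 243.9] [ 0.494 -0.33   0.   ]
jar 0.88 [224.4 178.8] [0.655 0.119 0.   ]
bowl 0.75 [159.6 206.9] [0.588 0.274 0.   ]
spice_jar 0.67 [226.4 259.2] [0.462 0.114 0.   ]
```

View pics/top0.png

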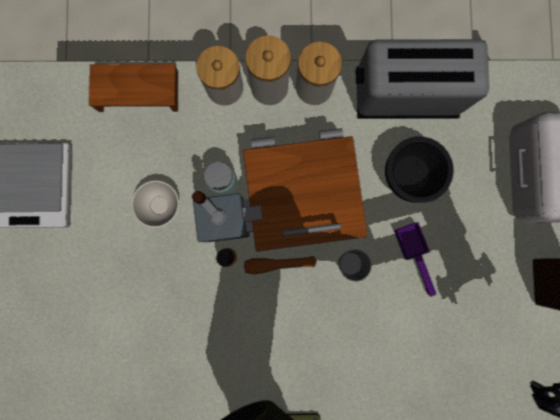

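View pics/scene0.png

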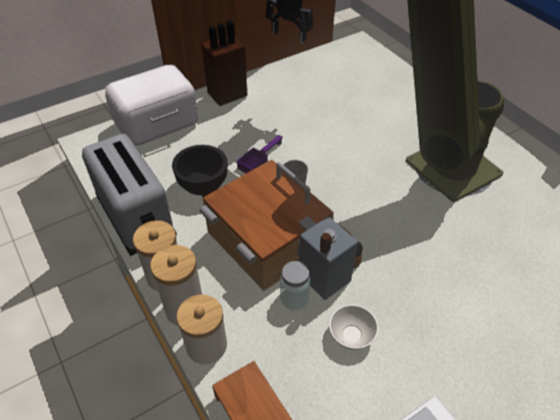

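The top view shows the gearbox at about (218,218), knob at (199,197), and the lid corners at (244,150), (353,138), (367,236), (257,249). The bar runs from (285,232) to (340,226). The scene view agrees: gearbox at (330,255), bar at (294,180). I'll fit the chest pose to both views.

```bash
python3 - <<'E'
from h import *
import bench
from scipy.optimize import least_squares
print([k for k in dir(bench) if not k.startswith('_')], getattr(bench,'tcp_to_grasp',None))
T=grab_frame("top");S=grab_frame("scene")
P=dict(hinge=(.11,0,.1155),axis=(-.03,.185,.205),handle=(-.08,0,.1785),fl=(-.11,.12,.1335),fr=(-.11,-.12,.1335),bl=(.11,.12,.1335),br=(.11,-.12,.1335),chest=(0,0,0))
M=[(T,'hinge',(299.1,145.3)),(T,'axis',(214.9,220.2)),(T,'fl',(257,249)),(T,'fr',(367,236)),(T,'bl',(244,150)),(T,'br',(353,138)),(T,'handle',(312.5,229)),
(S,'hinge',(231.8,231.9)),(S,'axis',(329.3,221.5)),(S,'handle',(296.8,176.6))]
for n,p in(("T",T),("S",S)):
  for k in("lid_hinge","crank_axis","lid_handle","crank_knob"):
    for a in place_of(p,k)[:2]: print(n,k,round(a["conf"],2),np.round(a["centre"],1))
def W(v,X):
    c,s=np.cos(v[2]),np.sin(v[2]);return np.array([v[0]+c*X[0]-s*X[1],v[1]+s*X[0]+c*X[1],X[2]])
f=lambda v:np.concatenate([proj(p,W(v,P[k]))-np.array(uv) for p,k,uv in M])
r=least_squares(f,[.6,-.07,.12],loss='soft_l1');v=r.x
print(v);
for (p,k,_),e in zip(M,f(v).reshape(-1,2)):print(k,np.round(e,1))
for k in P:print(k,np.round(W(v,P[k]),4))
# crank angle
KN=[(T,(197.9,195.8)),(S,(325.,241.4))]
g=lambda a:np.concatenate([proj(p,W(v,(-.03+.05*np.cos(a[0]),.185+.05*np.sin(a[0]),.205)))-np.array(uv) for p,uv in KN])
q=least_squares(g,[.5]);print("crank",q.x,q.fun)
a=q.x[0];print("knob",W(v,(-.03+.05*np.cos(a),.185+.05*np.sin(a),.205)))
E
```

```text
['IKError', 'finish_job', 'get_obs', 'grab_frame', 'place_of', 'recognise', 'tcp_to_grasp'] -0.0187
T lid_hinge 0.95 [294.7 142.2]
T crank_axis 0.86 [216.3 216.7]
T lid_handle 0.96 [311.6 230.2]
T crank_knob 0.56 [309.4 227.4]
T crank_knob 0.42 [197.1 197. ]
S lid_hinge 0.94 [231.1 227. ]
S crank_axis 0.92 [331.8 222.1]
S crank_knob 0.54 [324.9 245.4]
[ 0.60338581 -0.06767888  0.12590855]
hinge [-1.3 -0.3]
axis [ 1.4 -2.9]
fl [-1.   3.7]
fr [1.4 1.4]
bl [-1.3  0.5]
br [ 0.2 -1.9]
handle [-0.4  1.3]
hinge [-1.4 -1.2]
axis [0.4 2.3]
handle [-4.9 -0.9]
hinge [ 0.7125 -0.0539  0.1155]
axis [0.5504 0.1121 0.205 ]
handle [ 0.524  -0.0777  0.1785]
fl [0.4792 0.0376 0.1335]
fr [ 0.5093 -0.2005  0.1335]
bl [0.6974 0.0652 0.1335]
br [ 0.7276 -0.1729  0.1335]
chest [ 0.6034 -0.0677  0.    ]
crank [0.59505978] [ 1.63005039  2.59355015 -0.4780096  -0.25094227]
knob [0.58795005 0.14509499 0.205     ]
```

servo_tool --moves "0 0 0.03 5;0.017 0.03 0.07 10;0.035 0.065 0.1 15;0.055 0.1 0.1 20;0.075 0.137 0.1 25;0.095 0.175 0.1 30;0.115 0.212 0.1 35;0.135 0.25 0.1 40;0.155 0.287 0.1 45;0.175 0.325 0.1 50;0.195 0.36 0.1 55;0.215 0.4 0.1 60;0.235 0.437 0.1 65;0.255 0.475 0.1 71;0.275 0.513 0.1 71;0.293 0.55 0.1 71;0.31 0.587 0.1 71;0.325 0.62 0.1 71;0.337 0.65 0.1 71;0.337 0.662 0.1 71" --gripper 0.06

```text
t: 3.57
position: [0.5902, 0.1495, 0.3012]
orientation: [179.9, -0.1, 97.1]
ft_force: [0.8, 0.1, -0.1]
opening: 0.0601
finger_force: 0.0
```

```bash
python3 - <<'E'
from h import *
p=grab_frame("wrist");save(p,"w1.png");o=get_obs();print(o["t"],o["position"],o["orientation"],o["opening"],o["ft_force"])
for k,z in(("crank_knob",.205),("crank_axis",.205),("lid_handle",.1785)):
    for a in place_of(p,k)[:2]: print(k,round(a["conf"],2),np.round(a["centre"],1),np.round(atz(p,a["centre"],z),4))
print(proj(p,np.array([.588,.145,.205])))
E
```

```text
3.6167 [0.58954539 0.15153102 0.30096612] [179.95479673  -0.23513656  97.16355644] 0.060269438985178975 [ 1.05671502  1.10200137 -0.34364825]
crank_knob 0.68 [279.6 193.7] [0.5897 0.1488 0.205 ]
crank_axis 0.7 [227.4 229.2] [0.5536 0.1161 0.205 ]
crank_axis 0.34 [324.6 174. ] [0.6204 0.1676 0.205 ]
lid_handle 0.56 [270.8 299.1] [0.5946 0.044  0.1785]
[276.76534569 198.32201117]
```

View pics/w1.png

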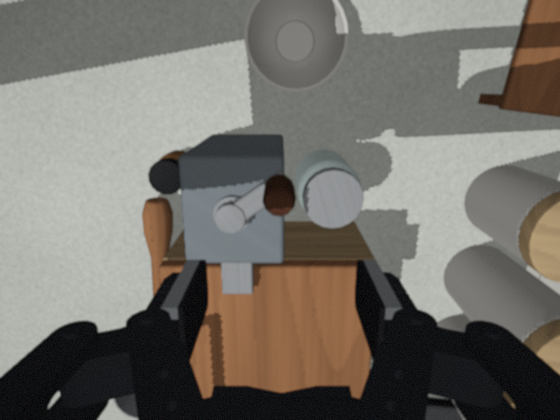

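The wrist view shows the knob at (280,195), the hub at (231,214) and the jar clear on the right. That puts the knob at about (0.589, 0.147) and the axis at about (0.5515, 0.114), 50 mm apart, which matches the spec. I'll descend and grip.

servo_tool --moves "0.001 0.002 0 0;0.001 0.002 -0.025 0;0.001 0.002 -0.05 0;0.001 0.002 -0.075 0;0.001 0.002 -0.095 0;0.001 0.002 -0.108 0;0.001 0.002 -0.111 0;0.001 0.002 -0.111 0"

```text
t: 4.43
position: [0.5881, 0.1451, 0.1901]
orientation: [-179.9, 0.0, 96.8]
ft_force: [0.6, -0.8, -0.3]
opening: 0.0601
finger_force: 0.0
```

servo_tool --moves "0 0 0 0;0 0 0 0;0 0 0 0;0 0 0 0;0 0 0 0;0 0 0 0" --gripper 0.0

```text
t: 4.93
position: [0.5894, 0.1464, 0.1925]
orientation: [179.9, 0.0, 96.9]
ft_force: [-1.8, -2.4, 7.0]
opening: 0.0165
finger_force: 57.4
```

```bash
python3 - <<'E'
from h import *
o=get_obs();print(o["t"],o["position"],o["opening"],o["ft_force"],o["finger_force"])
x=o["position"][:2]
ax=np.array([.5515,.114]);d=np.array([.589,.147])-ax
for s in (0,180,360,540):
  b=np.arctan2(d[1],d[0])+np.radians(s)
  a=b+np.radians(np.arange(9,181,9))
  print(";".join("%.3f %.3f 0 0"%(.05*(np.cos(t)-np.cos(b)),.05*(np.sin(t)-np.sin(b))) for t in a))
E
```

```text
4.9333 [0.58943379 0.14637263 0.19249912] 0.01654187305842693 [-1.7924807  -2.41241095  6.96715678] 57.44221312837908
-0.006 0.005 0 0;-0.012 0.010 0 0;-0.019 0.013 0 0;-0.027 0.016 0 0;-0.034 0.017 0 0;-0.042 0.017 0 0;-0.050 0.015 0 0;-0.057 0.013 0 0;-0.064 0.009 0 0;-0.071 0.005 0 0;-0.076 -0.001 0 0;-0.081 -0.008 0 0;-0.084 -0.015 0 0;-0.086 -0.022 0 0;-0.087 -0.030 0 0;-0.087 -0.038 0 0;-0.086 -0.045 0 0;-0.083 -0.053 0 0;-0.080 -0.060 0 0;-0.075 -0.066 0 0
0.006 -0.005 0 0;0.012 -0.010 0 0;0.019 -0.013 0 0;0.027 -0.016 0 0;0.034 -0.017 0 0;0.042 -0.017 0 0;0.050 -0.015 0 0;0.057 -0.013 0 0;0.064 -0.009 0 0;0.071 -0.005 0 0;0.076 0.001 0 0;0.081 0.008 0 0;0.084 0.015 0 0;0.086 0.022 0 0;0.087 0.030 0 0;0.087 0.038 0 0;0.086 0.045 0 0;0.083 0.053 0 0;0.080 0.060 0 0;0.075 0.066 0 0
-0.006 0.005 0 0;-0.012 0.010 0 0;-0.019 0.013 0 0;-0.027 0.016 0 0;-0.034 0.017 0 0;-0.042 0.017 0 0;-0.050 0.015 0 0;-0.057 0.013 0 0;-0.064 0.009 0 0;-0.071 0.005 0 0;-0.076 -0.001 0 0;-0.081 -0.008 0 0;-0.084 -0.015 0 0;-0.086 -0.022 0 0;-0.087 -0.030 0 0;-0.087 -0.038 0 0;-0.086 -0.045 0 0;-0.083 -0.053 0 0;-0.080 -0.060 0 0;-0.075 -0.066 0 0
0.006 -0.005 0 0;0.012 -0.010 0 0;0.019 -0.013 0 0;0.027 -0.016 0 0;0.034 -0.017 0 0;0.042 -0.017 0 0;0.050 -0.015 0 0;0.057 -0.013 0 0;0.064 -0.009 0 0;0.071 -0.005 0 0;0.076 0.001 0 0;0.081 0.008 0 0;0.084 0.015 0 0;0.086 0.022 0 0;0.087 0.030 0 0;0.087 0.038 0 0;0.086 0.045 0 0;0.083 0.053 0 0;0.080 0.060 0 0;0.075 0.066 0 0
```

```bash
python3 - <<'E'
from h import *
p=grab_frame("wrist");s=grab_frame("scene");o=get_obs();print(o["position"],o["opening"],o["ft_force"],o["finger_force"])
cv2.imwrite("pics/c1.png",np.hstack([cv2.resize(p["frame"][100:400,130:430],(400,400)),cv2.resize(s["frame"][170:290,270:390],(400,400),interpolation=2)])[:,:,::-1])
E
```

```text
[0.58941796 0.14640233 0.19252496] 0.016833494645284653 [-1.87599379 -2.45907816  6.3650988 ] 57.43782074394403
```

View pics/c1.png

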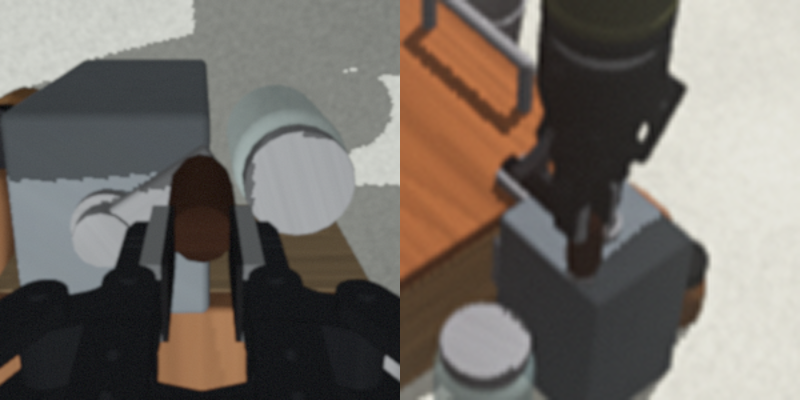

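The knob is between the pads and firmly held at 57 N. I'll begin winding, half a turn first, and check the forces.

servo_tool --moves "-0.006 0.005 0.002 0;-0.012 0.010 0.002 0;-0.019 0.013 0.002 0;-0.027 0.016 0.002 0;-0.034 0.017 0.002 0;-0.042 0.017 0.002 0;-0.050 0.015 0.002 0;-0.057 0.013 0.002 0;-0.064 0.009 0.002 0;-0.071 0.005 0.002 0;-0.076 -0.001 0.002 0;-0.081 -0.008 0.002 0;-0.084 -0.015 0.002 0;-0.086 -0.022 0.002 0;-0.087 -0.030 0.002 0;-0.087 -0.038 0.002 0;-0.086 -0.045 0.002 0;-0.083 -0.053 0.002 0;-0.080 -0.060 0.002 0;-0.075 -0.066 0.002 0"

```text
t: 6.7
position: [0.5136, 0.0803, 0.1928]
orientation: [-179.9, -0.1, 96.9]
ft_force: [-0.1, 3.5, -1.4]
opening: 0.0165
finger_force: 57.6
```

```bash
python3 - <<'E'
from h import *
s=grab_frame("scene");p=grab_frame("wrist");o=get_obs();print(o["t"],o["position"],o["opening"],o["ft_force"],o["finger_force"])
for n,q in(("s",s),("w",p)):
  for k,z in(("crank_knob",.205),("bolt_tip",.14)):
    for a in place_of(q,k)[:2]: print(n,k,round(a["conf"],2),np.round(a["centre"],1),np.round(atz(q,a["centre"],z),4))
cv2.imwrite("pics/c2.png",np.hstack([cv2.resize(p["frame"][100:400,130:430],(400,400)),cv2.resize(s["frame"][170:290,270:390],(400,400),interpolation=2)])[:,:,::-1])
E
```

```text
6.8 [0.51480113 0.07915824 0.19281007] 0.017160813590454915 [ 2.85320448 -0.66946653 -1.44739253] 57.601224058598746
s crank_knob 0.72 [335.7 208.6] [0.5131 0.0834 0.205 ]
s bolt_tip 0.61 [306.8 223. ] [0.5587 0.0399 0.14  ]
w crank_knob 0.64 [280.3 252.1] [0.5146 0.0806 0.205 ]
w bolt_tip 0.89 [344.2 279.3] [0.5629 0.0363 0.14  ]
```

View pics/c2.png

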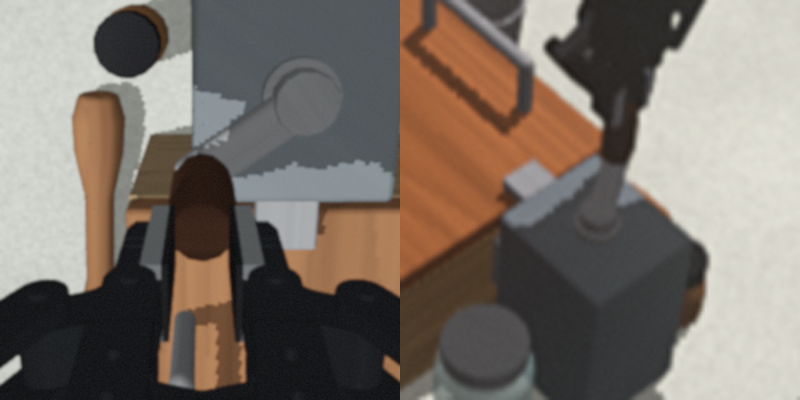

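The crank followed: its arm now points towards the robot and the bolt has begun to withdraw. I'll carry on with the next half turns.

servo_tool --moves "0.006 -0.005 0 0;0.012 -0.010 0 0;0.019 -0.013 0 0;0.027 -0.016 0 0;0.034 -0.017 0 0;0.042 -0.017 0 0;0.050 -0.015 0 0;0.057 -0.013 0 0;0.064 -0.009 0 0;0.071 -0.005 0 0;0.076 0.001 0 0;0.081 0.008 0 0;0.084 0.015 0 0;0.086 0.022 0 0;0.087 0.030 0 0;0.087 0.038 0 0;0.086 0.045 0 0;0.083 0.053 0 0;0.080 0.060 0 0;0.075 0.066 0 0"

```text
t: 8.67
position: [0.5884, 0.1473, 0.1928]
orientation: [-180.0, 0.0, 96.9]
ft_force: [-0.2, -1.2, -0.1]
opening: 0.0166
finger_force: 58.0
```

servo_tool --moves "-0.006 0.005 0 0;-0.012 0.010 0 0;-0.019 0.013 0 0;-0.027 0.016 0 0;-0.034 0.017 0 0;-0.042 0.017 0 0;-0.050 0.015 0 0;-0.057 0.013 0 0;-0.064 0.009 0 0;-0.071 0.005 0 0;-0.076 -0.001 0 0;-0.081 -0.008 0 0;-0.084 -0.015 0 0;-0.086 -0.022 0 0;-0.087 -0.030 0 0;-0.087 -0.038 0 0;-0.086 -0.045 0 0;-0.083 -0.053 0 0;-0.080 -0.060 0 0;-0.075 -0.066 0 0"

```text
t: 10.33
position: [0.5137, 0.0803, 0.1928]
orientation: [-179.9, -0.1, 96.9]
ft_force: [1.0, 3.2, -1.3]
opening: 0.0165
finger_force: 57.6
```

servo_tool --moves "0.006 -0.005 0 0;0.012 -0.010 0 0;0.019 -0.013 0 0;0.027 -0.016 0 0;0.034 -0.017 0 0;0.042 -0.017 0 0;0.050 -0.015 0 0;0.057 -0.013 0 0;0.064 -0.009 0 0;0.071 -0.005 0 0;0.076 0.001 0 0;0.081 0.008 0 0;0.084 0.015 0 0;0.085 0.018 0 0;0.086 0.022 0 0;0.087 0.026 0 0;0.087 0.030 0 0;0.087 0.030 0 0"

```text
t: 11.83
position: [0.6017, 0.1119, 0.1929]
orientation: [179.9, -0.1, 96.9]
ft_force: [3.3, 0.9, -1.5]
opening: 0.0166
finger_force: 57.6
```

```bash
python3 - <<'E'
from h import *
p=grab_frame("wrist");o=get_obs();print(o["t"],o["position"],o["opening"],o["ft_force"],o["finger_force"])
for k,z in(("crank_knob",.205),("bolt_tip",.14),("crank_axis",.205)):
    for a in place_of(p,k)[:1]: print(k,round(a["conf"],2),np.round(a["centre"],1),np.round(atz(p,a["centre"],z),4))
E
```

```text
11.8833 [0.60166331 0.1118176  0.19290208] 0.01622455924395715 [ 1.82351318  0.76468184 -2.63181403] 57.55699393994291
crank_knob 0.68 [283.4 254.8] [0.6029 0.1123 0.205 ]
bolt_tip 0.56 [207.  280.6] [0.5588 0.0576 0.14  ]
crank_axis 0.64 [173.5 237.8] [0.5518 0.1147 0.205 ]
```

servo_tool --moves "0.000 0.003 0 0;0.000 0.006 0 0;0.000 0.009 0 0;0 0.011 0 0;0 0.011 0 0;0 0.011 0 0"

```text
t: 12.53
position: [0.6012, 0.1194, 0.1929]
orientation: [-180.0, 0.3, 96.9]
ft_force: [3.5, -6.5, -1.3]
opening: 0.0167
finger_force: 57.7
```

The stop is reached: y is held short of target at 6.5 N. I'll release, rise and move over the bar.

servo_tool --moves "0 -0.003 0 0;0 -0.003 0 0;0 -0.003 0 0;0 -0.003 0 0;0 -0.003 0.02 0;0 -0.003 0.05 0;0 -0.003 0.085 0;-0.012 -0.035 0.1 0;-0.025 -0.07 0.1 0;-0.038 -0.1 0.1 0;-0.05 -0.13 0.1 0;-0.062 -0.16 0.1 0;-0.072 -0.185 0.1 0;-0.077 -0.197 0.1 0;-0.077 -0.199 0.1 0;-0.077 -0.199 0.1 0;-0.077 -0.199 0.1 0" --gripper 0.06

```text
t: 13.95
position: [0.5245, -0.0762, 0.2929]
orientation: [180.0, -0.1, 96.9]
ft_force: [-0.3, 0.1, -0.3]
opening: 0.0597
finger_force: 0.0
```

```bash
python3 - <<'E'
from h import *
p=grab_frame("wrist");s=grab_frame("scene");T=grab_frame("top");o=get_obs();print(o["t"],o["position"],o["orientation"],o["opening"],o["ft_force"])
for n,q in(("s",s),("w",p),("t",T)):
  for k,z in(("crank_knob",.205),("crank_axis",.205),("bolt_tip",.14),("lid_handle",.1785)):
    for a in place_of(q,k)[:1]: print(n,k,round(a["conf"],2),np.round(a["centre"],1),np.round(atz(q,a["centre"],z),4))
cv2.imwrite("pics/c3.png",np.hstack([cv2.resize(p["frame"][0:400,80:480],(400,400)),cv2.resize(s["frame"][150:290,250:390],(400,400),interpolation=2)])[:,:,::-1])
E
```

```text
14.1 [ 0.52453957 -0.07599948  0.29267179] [ 1.79999490e+02 -3.50956155e-02  9.69908017e+01] 0.060270273875640316 [ 0.28657462 -0.89385551 -0.14006608]
s crank_knob 0.59 [292.4 187.7] [ 0.5595 -0.0224  0.205 ]
s crank_axis 0.58 [329.3 225. ] [0.5532 0.1144 0.205 ]
s bolt_tip 0.72 [313.9 237.6] [0.5695 0.0846 0.14  ]
s lid_handle 0.66 [294.8 178.5] [ 0.5234 -0.0659  0.1785]
w bolt_tip 0.63 [342.7  16.3] [0.5576 0.0565 0.14  ]
w lid_handle 0.75 [282.2 187.1] [ 0.5259 -0.0765  0.1785]
t crank_knob 0.51 [212.8 193.1] [0.5982 0.1191 0.205 ]
t crank_axis 0.67 [302.  145.8] [ 0.6919 -0.058   0.205 ]
t bolt_tip 0.39 [249.5 213.4] [0.5618 0.0507 0.14  ]
```

View pics/c3.png

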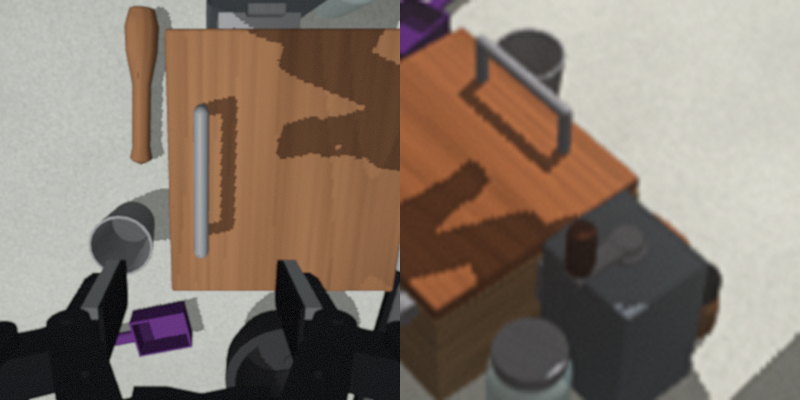

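The bolt is clear of the lid and the crank is at its stop. The bar, at (201,180) in the left crop, lies parallel to the pads, with its middle at (0.525, -0.077). I'll descend and grip.

servo_tool --moves "0 -0.001 -0.03 0;0 -0.001 -0.06 0;0 -0.001 -0.09 0;0 -0.001 -0.115 0;0 -0.001 -0.127 0;0 -0.001 -0.13 0;0 -0.001 -0.131 0"

```text
t: 15.28
position: [0.5235, -0.0783, 0.1611]
orientation: [-179.9, -0.0, 96.9]
ft_force: [0.2, -0.6, -0.3]
opening: 0.06
finger_force: 0.0
```

servo_tool --moves "0 0 0 0;0 0 0 0;0 0 0 0;0 0 0 0;0 0 0 0;0 0 0 0;0 0 0 0;0 0 0 0" --gripper 0.0

```text
t: 15.95
position: [0.524, -0.0783, 0.1619]
orientation: [180.0, 0.0, 96.9]
ft_force: [-0.6, -0.5, -0.4]
opening: 0.0
finger_force: 0.0
```

```bash
python3 - <<'E'
from h import *
o=get_obs();print(o["t"],o["position"],o["orientation"],o["opening"],o["ft_force"],o["finger_force"])
r=np.hypot(.19,.063);b=np.arctan2(.063,.19);c,s=np.cos(.126),np.sin(.126)
for a in np.arange(.05,1.06,.05):
    dx=.19-r*np.cos(a+b);dz=r*np.sin(a+b)-.063
    print("%.2f: %.3f %.3f %.3f"%(a,dx*c,dx*s,dz))
E
```

```text
15.95 [ 0.52403172 -0.07832635  0.16192391] [1.79990775e+02 4.15134080e-03 9.68867430e+01] 1.4238275290267092e-05 [-0.62560895 -0.45635234 -0.36102511] 0.0
0.05: 0.003 0.000 0.009
0.10: 0.007 0.001 0.019
0.15: 0.011 0.001 0.028
0.20: 0.016 0.002 0.036
0.25: 0.021 0.003 0.045
0.30: 0.027 0.003 0.053
0.35: 0.033 0.004 0.061
0.40: 0.039 0.005 0.069
0.45: 0.046 0.006 0.076
0.50: 0.053 0.007 0.083
0.55: 0.060 0.008 0.090
0.60: 0.068 0.009 0.096
0.65: 0.076 0.010 0.102
0.70: 0.085 0.011 0.108
0.75: 0.093 0.012 0.113
0.80: 0.102 0.013 0.117
0.85: 0.111 0.014 0.121
0.90: 0.120 0.015 0.125
0.95: 0.130 0.016 0.128
1.00: 0.139 0.018 0.131
1.05: 0.149 0.019 0.133
```

Opening 0 with no force means something is off, so I'll look before doing anything else.

```bash
python3 - <<'E'
from h import *
p=grab_frame("wrist");s=grab_frame("scene")
for n,q in(("s",s),("w",p)):
  for a in place_of(q,"lid_handle")[:1]: print(n,round(a["conf"],2),np.round(a["centre"],1),np.round(atz(q,a["centre"],.1785),4))
cv2.imwrite("pics/c4.png",np.hstack([cv2.resize(p["frame"][100:400,130:430],(400,400)),cv2.resize(s["frame"][120:240,230:350],(400,400),interpolation=2)])[:,:,::-1])
E
```

```text
s 0.95 [296.6 174.8] [ 0.5127 -0.0741  0.1785]
w 0.65 [284.2 252.6] [ 0.5252 -0.0747  0.1785]
```

View pics/c4.png

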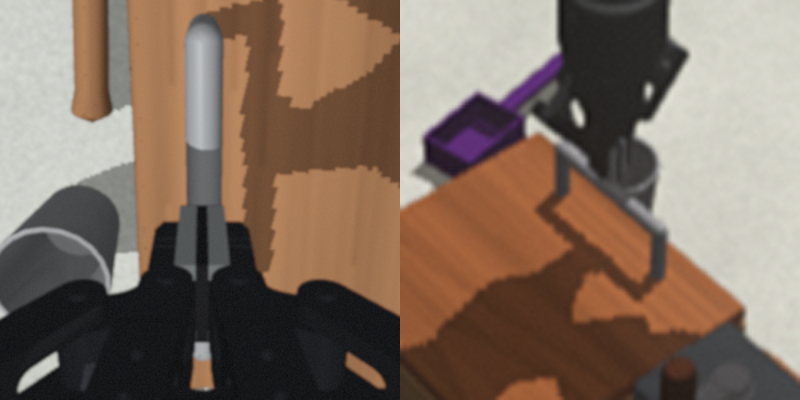

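```bash
python3 - <<'E'
from h import *
from scipy.optimize import least_squares
p=grab_frame("wrist");s=grab_frame("scene");T=grab_frame("top");o=get_obs()
x=o["position"]
print("tcp",x,"scene px",proj(s,x),"wrist px",proj(p,x),"top",proj(T,x))
for h in(.01,.02,.03):print(h,proj(p,x+[0,0,h]),proj(s,x+[0,0,h]))
M=[(s,(296.6,174.8)),(s,(294.8,178.5)),(p,(284.2,252.6)),(T,(311.6,230.2))]
r=least_squares(lambda X:np.concatenate([proj(q,X)-u for q,u in M]),[.52,-.07,.17]);print(r.x,r.fun.reshape(-1,2))
Z=np.array([.524,-.0777,.1785]);print("handle expected",proj(s,Z),proj(p,Z))
print(np.round(-np.array(p["R"]).T@p["t"],3),np.round(p["R"],3))
a=cv2.resize(p["frame"][200:400,180:380],(400,400),interpolation=2)
b=cv2.resize(s["frame"][140:220,250:330],(400,400),interpolation=2)
u=(proj(s,x)-[250,140])*5;cv2.circle(b,(int(u[0]),int(u[1])),3,(255,0,0),-1)
u=(proj(p,x)-[180,200])*2;cv2.circle(a,(int(u[0]),int(u[1])),3,(255,0,0),-1)
for y in(-.055,.055):
  W=Z+[-y*.126,y*.992,0]
  u=(proj(s,W)-[250,140])*5;cv2.circle(b,(int(u[0]),int(u[1])),3,(0,255,0),-1)
  u=(proj(p,W)-[180,200])*2;cv2.circle(a,(int(u[0]),int(u[1])),3,(0,255,0),-1)
cv2.imwrite("pics/c5.png",np.hstack([a,b])[:,:,::-1])
E
```

```text
tcp [ 0.52400746 -0.07832655  0.16176082] scene px [291.67113827 180.34621358] wrist px [280.77715719 244.9271948 ] top [311.72696988 230.55356362]
0.01 [280.79066237 253.4555556 ] [291.74165577 177.47416989]
0.02 [280.80570011 262.95170589] [291.81299593 174.56862047]
0.03 [280.82254696 273.59029053] [291.88517325 171.62897555]
[ 0.52449057 -0.07243923  0.18295993] [[-3.61187773  0.9474464 ]
 [-1.81187773 -2.7525536 ]
 [-0.69301245 -0.42217674]
 [-2.002327   -0.14570994]]
handle expected [291.93339628 175.67295306] [280.94930209 258.48768892]
[ 0.515 -0.004  0.335] [[ 0.993  0.12   0.001]
 [ 0.114 -0.949  0.295]
 [ 0.037 -0.293 -0.955]]
```

View pics/c5.png

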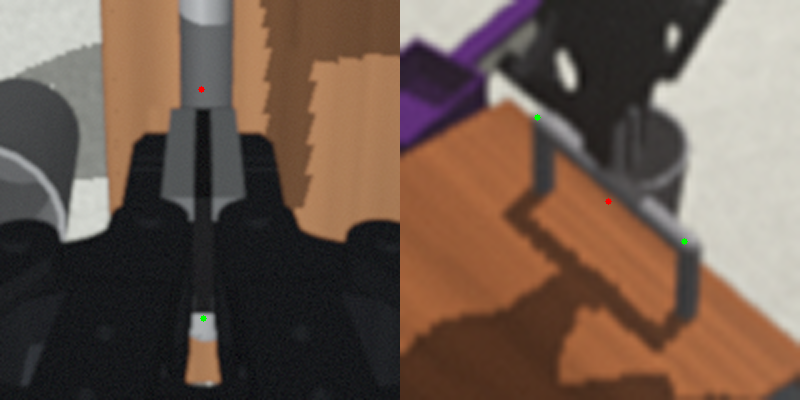

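The closed tips sit above the bar. In the scene crop no finger shows below the bar near (608,200), and in the wrist view the pad tips end at about row 254, which works out to z ≈ 0.19. So the real fingertips are roughly 28 mm higher than the reported TCP. That also explains the 16.5 mm grip, which was on the knob's dome. I'll open, go 28 mm lower and close again.

servo_tool --moves "0 0 0 0;0 0 0 0;0 0 0 0;0 0 0 0;0 0 0 0;0 0 -0.006 0;0 0 -0.012 0;0 0 -0.018 0;0 0 -0.024 0;0 0 -0.028 0;0 0 -0.028 0" --gripper 0.06

```text
t: 17.22
position: [0.523, -0.0781, 0.1323]
orientation: [-179.9, -0.1, 96.9]
ft_force: [0.1, -0.3, -0.1]
opening: 0.06
finger_force: 0.0
```

servo_tool --moves "0 0 0 0;0 0 0 0;0 0 0 0;0 0 0 0;0 0 0 0;0 0 0 0;0 0 0 0;0 0 0 0" --gripper 0.0

```text
t: 17.88
position: [0.5247, -0.0784, 0.1342]
orientation: [179.9, 0.0, 96.9]
ft_force: [1.9, 0.7, 0.2]
opening: 0.0098
finger_force: 58.6
```

The bar is gripped now: opening 9.8 mm, 58 N. I'll lift along the arc to about 0.5 rad first.

servo_tool --moves "0.001 0 0.004 0;0.003 0 0.009 0;0.005 0.001 0.014 0;0.007 0.001 0.019 0;0.011 0.001 0.028 0;0.016 0.002 0.036 0;0.021 0.003 0.045 0;0.027 0.003 0.053 0;0.033 0.004 0.061 0;0.039 0.005 0.069 0;0.046 0.006 0.076 0;0.053 0.007 0.083 0;0.053 0.007 0.083 0;0.053 0.007 0.083 0"

```text
t: 19.05
position: [0.5757, -0.0721, 0.2185]
orientation: [-179.8, 0.1, 96.9]
ft_force: [-6.3, -3.3, 4.2]
opening: 0.0099
finger_force: 58.8
```

```bash
python3 - <<'E'
from h import *
p=grab_frame("wrist");s=grab_frame("scene");o=get_obs();print(o["t"],o["position"],o["opening"],o["ft_force"],o["finger_force"])
for a in place_of(s,"lid_handle")[:1]: print(a)
print("exp bar",proj(s,o["position"]+[0,0,.0445]))
cv2.imwrite("pics/c6.png",np.hstack([cv2.resize(p["frame"][100:400,130:430],(400,400)),cv2.resize(s["frame"][120:280,190:350],(400,400),interpolation=2)])[:,:,::-1])
E
```

```text
19.15 [ 0.57531903 -0.07214116  0.21814432] 0.009679267708424626 [-5.80091308 -4.39585492  3.2864745 ] 58.823872804641724
{'centre': [277.6, 160.4], 'conf': 0.84}
exp bar [275.04993842 159.47012777]
```

View pics/c6.png

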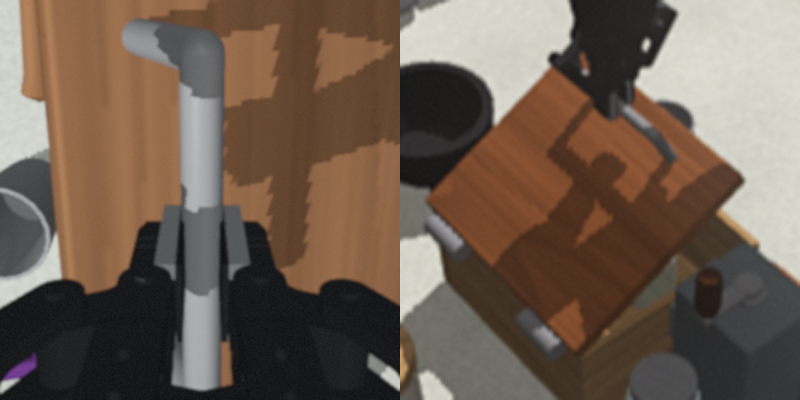

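The lid is following at about 0.5 rad and the crank stays at its stop. I'll lift past balance.

servo_tool --moves "0.007 0.001 0.007 0;0.015 0.002 0.013 0;0.023 0.003 0.019 0;0.032 0.004 0.025 0;0.040 0.005 0.030 0;0.049 0.006 0.034 0;0.058 0.007 0.038 0;0.067 0.008 0.042 0;0.077 0.009 0.045 0;0.086 0.011 0.048 0;0.096 0.012 0.050 0;0.100 0.012 0.051 0;0.100 0.012 0.051 0;0.100 0.012 0.051 0;0.100 0.012 0.051 0;0.100 0.012 0.051 0;0.100 0.012 0.051 0"

```text
t: 20.62
position: [0.679, -0.0595, 0.2713]
orientation: [179.7, 0.1, 96.9]
ft_force: [-0.3, -1.4, 5.8]
opening: 0.0093
finger_force: 63.2
```

```bash
cat > ang.py <<'E'
from h import *
from scipy.optimize import minimize_scalar
s=grab_frame("scene");T=grab_frame("top");o=get_obs();x=o["position"];print(o["t"],x,o["opening"],o["ft_force"],o["finger_force"])
q=[.5247,-.0784,.1342]
d=(x-q);dh=d[0]*np.cos(.126)+d[1]*np.sin(.126)
print("angle from tcp",np.arctan2(.063+d[2],.19-dh)-np.arctan2(.063,.19))
v=[.6034,-.0677,.1259]
def W(P):
    c,s_=np.cos(v[2]),np.sin(v[2]);return np.array([v[0]+c*P[0]-s_*P[1],v[1]+s_*P[0]+c*P[1],P[2]])
for n,p in(("s",s),("t",T)):
  for a in place_of(p,"lid_handle")[:1]:
    f=lambda t:np.sum((proj(p,W((.11-.2002*np.cos(t+.3201),0,.1155+.2002*np.sin(t+.3201))))-a["centre"])**2)
    r=minimize_scalar(f,bounds=(0,1.5),method="bounded");print(n,a["conf"],"angle",r.x,"px res",r.fun**.5)
E
python3 ang.py
```

```text
20.7167 [ 0.67900546 -0.05943551  0.27123907] 0.009637480434076908 [-0.27148423 -0.97205852  5.37397417] 63.182666301727295
angle from tcp 1.0796714296895482
s 0.77 angle 1.075419235711447 px res 1.3517774216361338
t 0.69 angle 1.0724972520525773 px res 2.880946864783068
```

All three estimates put the lid at about 1.075 rad. I'll ease it back to about 0.82.

servo_tool --moves "-0.004 0 -0.001 0;-0.009 -0.001 -0.002 0;-0.014 -0.001 -0.003 0;-0.019 -0.002 -0.005 0;-0.023 -0.003 -0.006 0;-0.028 -0.003 -0.0075 0;-0.033 -0.004 -0.009 0;-0.038 -0.005 -0.011 0;-0.042 -0.005 -0.013 0;-0.045 -0.006 -0.014 0;-0.047 -0.006 -0.015 0;-0.047 -0.006 -0.015 0;-0.047 -0.006 -0.015 0;-0.047 -0.006 -0.015 0;-0.047 -0.006 -0.015 0;-0.047 -0.006 -0.015 0;-0.047 -0.006 -0.015 0;-0.047 -0.006 -0.015 0"

```text
t: 22.32
position: [0.6302, -0.0654, 0.2547]
orientation: [179.9, 0.0, 96.9]
ft_force: [-3.0, -0.4, 8.0]
opening: 0.0094
finger_force: 65.2
```

```bash
python3 ang.py; python3 -c "
from h import *
T=grab_frame('top')
for k in('crank_knob','bolt_tip'):
  for a in place_of(T,k)[:1]: print(k,a,atz(T,a['centre'],.205))
print(get_obs()['qvel'])"
```

```text
22.4167 [ 0.63017558 -0.06535141  0.25462919] 0.009295864146261094 [-2.3297403  -1.42487084  6.71008909] 65.2392590045929
angle from tcp 0.8224453677617218
s 0.69 angle 0.8003053294815355 px res 1.6230749382869731
t 0.86 angle 0.8487386046830423 px res 2.1411234575099316
crank_knob {'centre': [280.1, 263.0], 'conf': 0.53} [ 0.46019301 -0.01238665  0.205     ]
bolt_tip {'centre': [245.9, 214.2], 'conf': 0.56} [0.55607809 0.05405092 0.205     ]
[-0.10414392  0.13733334 -0.0089859  -0.06791388 -0.03036748  0.00707397]
```

```bash
python3 -c "
from bench import *
print(finish_job())"
```

```text
the job is handed in; nothing more can be done
None
```

I wound the crank to its stop and raised the lid past balance to about 1.08 rad. I eased it back, and handed the job in with the fingers still holding it at rest at about 0.82 rad; `finish_job()` gave no verdict.

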